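# Arm the guarded test supply on an inventor's bench

## Task

Arm the bench test supply: swing the red safety cover wide open, flip the metal toggle beneath it all the way over towards the cover's hinge, and then swing the red cover fully shut over the toggle again. Leave the yellow-covered switch untouched and shut, and leave the other things on the bench where they lie.

Things in the scene. Friction and masses are not known exactly. Their poses are not given: they have to be found in the camera images.
- red_box: Fixed blue metal box with a red flip-up safety cover on top, 150 (x) x 110 (y) x 40 (height) mm; it cannot move. Its front faces away from the robot. Origin: centre of its underside. Its x axis points from its front (two sockets, the cover's lip) to its rear (the hinge), z up. The toggle's pivot axis runs along the box's y at box x = 0, z = 44 mm.
- red_cover (a joint): Angle of the red cover (rad): 0 shut, grows as its front lifts and swings up and back, stop at 1.62 (just past upright). Starts at 0 to 0.12. The hinge is stiff by friction (about 0.09 N m, 1 N at the lip): the 90 g cover stays at any angle where it is left, neither falling nor springing, so it must be moved all the way.
- red_hinge (a point): Middle of the red cover's hinge line, which runs along the box's y axis at box x = +45, z = 40 mm (the box's top face). Shut, the cover is a red shell open below and at its rear: 90 mm long from the hinge line to its front wall (box x = -45), 50 wide, 50 high above the box top, with a 5 mm top. Open, it stands behind the hinge line with its hollow to the front.
- red_lip (a point): Middle of the front edge of the red cover's lip, at mid-thickness; moves with the cover (112 mm forward of and 47.5 mm above the hinge line when shut). The lip, 28 wide, 22 long and 5 mm thick, sticks out to the front from the front wall, level with the cover's top, with 45 mm of free room beneath it over the box top.
- red_toggle (a joint): Angle of the toggle under the red cover (rad): off near 0 (0 to 0.12 at the start), where it leans 0.45 rad from upright to the box's front; it swings to the rear, to on at its stop 0.9, where it leans 0.45 rad to the rear (towards the hinge). Held by friction (0.05 N m), it stays where it is left.
- red_toggle_tip (a point): Centre of the ball tip (12 mm across) of the red switch's steel toggle, whose stem is 9 mm thick; the tip lies 30 mm from the pivot.
- yellow_box: A second fixed box with the same dimensions and frame, but a yellow cover: not to be touched.
- yellow_cover (a joint): Angle of the yellow cover (rad), same meaning as red_cover; starts at 0 and stays shut.
- yellow_toggle (a joint): Angle of the toggle under the yellow cover (rad), same meaning as red_toggle; starts off.
- spool: Loose bystander: blue-rimmed spool of wire standing on its rim face, 56 mm across, 34 mm high; origin at the centre of its underside.
- shell: Loose bystander: white handheld device housing, 160 x 50 x 34 mm, lying flat; origin at the centre of its underside.
- driver: Loose bystander: red-handled screwdriver, about 200 mm long and 26 mm thick, lying on the table on the boxes' far side, beyond their fronts.
- jar: Loose bystander: small capped jar, 56 mm across, 60 mm high; origin at the centre of its underside.

How it is judged:
On the way, in this order (a step that is already met when the one before it is completed fails the run):
1. the red cover is swung wide open (past 1.2 rad) while its toggle is still off (below 0.3 rad) (value of joint red_cover above 1.2 rad and value of joint red_toggle below 0.3 rad), for 0.2 s.
2. the toggle is flipped on (past 0.72 rad) while the red cover is open (past 0.8 rad) (value of joint red_toggle above 0.72 rad and value of joint red_cover above 0.8 rad), for 0.2 s.
At the end, for the whole second after the job is handed in: The red cover is shut (below 0.06 rad, about 7 mm at the lip) over its toggle, which is on (past 0.72 of 0.9 rad); the yellow cover is shut (below 0.1 rad) and its toggle off (below 0.2 rad); spool, housing, screwdriver and jar are within 30 mm of where they lay (value of joint red_cover below 0.06 rad and value of joint red_toggle above 0.72 rad and value of joint yellow_cover below 0.1 rad and value of joint yellow_toggle below 0.2 rad and distance of each of spool, shell, driver, jar from where it was at the start of the episode below 0.03 m); the robot touches nothing.
It fails at once if the yellow cover is lifted (past 0.15 rad) (value of joint yellow_cover above 0.15 rad).
It fails at once if the yellow-covered switch is touched with more than 2 N (contact force between any of the fingers, the arm and yellow_box above 2 N).
It fails at once if a bystander is knocked away (moved more than 50 mm) (distance of any of spool, shell, driver, jar from where it was at the start of the episode above 0.05 m).
It also fails if it takes over 56 s, if anything falls off the work surface, if the arm or the gripper's body presses on something with over 40 N, if the wrist force passes 120 N, or if a joint passes its speed limit or range.

## Robot

A 7-joint arm with a two-finger parallel gripper is mounted at the origin on the work surface. World frame = base frame: x ahead of the robot, y to its left, z up, the work surface at z = 0. Lengths are in m, angles in rad, forces in N, time in s.
With the tool pointing down it reaches from about 0.4 to 0.85 m from the base axis. Payload 6.9 kg.
Tool frame: the origin (TCP) lies midway between the tips of the shut fingers; the grasp point (between the pads) lies grip_depth behind it (grip_depth is the distance from the TCP to the grasp point, in m); z points along the fingers, y is the line along which they close (so a half turn about z gives the same grasp; the last joint's range is limited). The gripper opens to 85 mm and grips with 20 to 120 N. Pads are 22 mm wide; open, the fingers measure 114 mm over their backs; the gripper's body (76 mm by 85 mm) begins 54 mm behind the grasp point. The pads swing forward as they close: fully open they stand 13 mm farther back than shut.
Start: joints at [-1.202, 0.507, -0.238, 1.5, 0.126, 1.149, -0.155], TCP at [0.162, 0.604, 0.231] pointing down, gripper open.
Joint ranges: [-3.08, 3.08], [-0.24, 2.05], [-1.43, 1.35], [0, 2.5], [-1.52, 4.66], [0.17, 1.96], [-2.89, 2.89]. Speed limits (rad/s): [2.39, 2.39, 3.14, 3.14, 3.14, 3.14, 3.14].

## Interface

Orientations are given as a 3x3 rotation matrix whose columns are the frame's x, y, z axes.
In Python, from plant import * gives the robot as it stands. The module is installed in compiled form; this text tells all that it offers.
- The arm moves only by the tool drive_tool, never from a script. Its arguments are lists of equal length, an entry for each row: "slide": the shift along the tool's x, y, z normalised to -1 to 1, where 1 is 0.25 m, a list of three; "rot": the turn, a rotation vector about the tool's x, y, z normalised to -1 to 1, where 1 is 90 degrees, a list of three. A call has 1 to 10 rows; each row is the pose to reach, as a shift and turn from the pose commanded when the call began, along the tool's axes at that moment; what a row does not reach only later rows make up. A row lasts 1/10 s, in which the tool goes at most 50 mm and 8.59 degrees, less where a joint would pass 70% of its speed; a pose out of reach is approached as far as the arm can. A call with a number of a shift or a turn outside -1 to 1 is refused whole. A call with a gripper value outside its range is refused whole. "hand" is the opening, from -1 (shut) to 1 (fully open), set as the call begins (left out, the last holds). The fingers move at their own pace and stop on an object; "grip_force" is the grip in N (left out, the last holds). Time passes only in rows, so rows that repeat a pose let the fingers close. It gives the time, the measured TCP pose, the force, the opening and the grip force at its end, in the units of the state.
- observe(): the state, without advancing time (a new reading comes with each control period).
- grab_frame(name): name is "scene" or "side" or "wrist"; returns the picture (400x640x3 uint8, red, green, blue); there is no depth.
- calibration(name): a dict with "mtx" (3x3 intrinsics, pixels), "extrinsics" (4x4, takes a point from camera to world coordinates). Camera axes: x right, y up, looking along -z (the intrinsics and any distortion apply to the point x, -y, -z); pixel columns grow to the right and rows downward; lengths in m; the calibration is good to about 2 mm. The wrist camera is an equidistant fisheye: a pixel r from the principal point sees the ray r / f radians off the axis. A picture is of the moment at which its call begins: read the wrist's pose just before it. calibration takes no time and is no camera call; for the wrist camera it gives the pose at the moment of the call.
- finish_job(): hands the job in; it is judged then, once.
The state is a dict: "time": time; "q": joint angles; "joint_velocities": joint speeds; "joint_torque": joint torques, N m; "tcp_pos": TCP position; "eef_rot": TCP orientation; "wrist_force": force on the tool from outside, world axes, zero at the start; "wrist_torque": the same for the moment, N m; "finger_gap": finger opening in m; "grasp_force": force on a finger pad.
Only numpy, scipy, OpenCV 4.12 (cv2) and the standard library are available. Lean on these libraries where they do the work, as an engineer would, in place of code of your own. Each camera call takes 0.05 s, during which the arm holds its last target. There are 200 camera calls.

## Working session

There is one attempt and no reset: what is moved stays moved. The work goes in short steps, Python scripts to look and compute and a tool call to move; the robot and the scene stay as the last step left them, time stands still between calls to the robot, and variables do not carry over. Pictures are saved under pics/ and viewed, at most 10 in all, crops included, and the job is handed in when it is done.

Besides the shell and the picture viewer there is one more tool, called after ">>>" by a JSON object that holds its "name" and its "arguments", one argument or row to a line. drive_tool: Moves the arm, as the interface text tells. Scaled input: -1 to 1 covers 0.25 m each way for a shift and 90 degrees each way for a turn. Its arguments: {"type":"object","properties":{"slide":{"type":"array"},"rot":{"type":"array"},"hand":{"type":"number"},"grip_force":{"type":"number"}},"required":["slide","rot"]}

```bash
mkdir -p pics
cat > h.py <<'E'
from plant import *
import numpy as np, cv2
def ray(n,uv,c=None):
    c=c or calibration(n); K=np.array(c["mtx"]); E=np.array(c["extrinsics"])
    x=(uv[0]-K[0,2])/K[0,0]; y=(uv[1]-K[1,2])/K[1,1]
    if n=="wrist":
        r=np.hypot(x,y); s=np.sin(r)/max(r,1e-9); d=np.array([x*s,-y*s,-np.cos(r)])
    else: d=np.array([x,-y,-1.])
    return E[:3,3],E[:3,:3]@(d/np.linalg.norm(d))
def onz(n,uv,z,c=None):
    o,d=ray(n,uv,c); return o+d*(z-o[2])/d[2]
def tri(a,b):
    A=np.zeros((3,3));v=np.zeros(3)
    for o,d in (a,b):
        P=np.eye(3)-np.outer(d,d);A+=P;v+=P@o
    return np.linalg.solve(A,v)
def proj(n,p):
    c=calibration(n);K=np.array(c["mtx"]);E=np.linalg.inv(np.array(c["extrinsics"]))
    q=E[:3,:3]@p+E[:3,3]; return K[0,0]*q[0]/-q[2]+K[0,2],K[1,1]*-q[1]/-q[2]+K[1,2]
def save(n,f):
    im=grab_frame(n); cv2.imwrite("pics/"+f,cv2.cvtColor(im,cv2.COLOR_RGB2BGR)); return im
E
python3 - <<'E'
from h import *
np.set_printoptions(precision=3,suppress=True)
for n in("scene","side"):
    save(n,n+"0.png"); print(n,np.array(calibration(n)["extrinsics"]),calibration(n)["mtx"])
s=observe();print(s["tcp_pos"],s["eef_rot"],{k:v for k,v in s.items() if 'grip' in k}, s["time"])
import plant; print([k for k in dir(plant) if not k.startswith('_')])
E
```

```text
scene [[ 0.366 -0.644  0.672  1.556]
 [ 0.931  0.252 -0.265 -0.377]
 [ 0.001  0.722  0.692  1.028]
 [ 0.     0.     0.     1.   ]] [[464.624   0.    315.553]
 [  0.    464.624 196.614]
 [  0.      0.      1.   ]]
side [[ 0.756  0.343 -0.557  0.129]
 [-0.654  0.423 -0.627 -0.609]
 [ 0.021  0.839  0.544  0.594]
 [ 0.     0.     0.     1.   ]] [[362.835   0.    321.828]
 [  0.    362.835 204.154]
 [  0.      0.      1.   ]]
[0.162 0.603 0.231] [[-0.966  0.26  -0.   ]
 [ 0.26   0.966 -0.002]
 [-0.    -0.002 -1.   ]] {} 0.1
['PlanningError', 'calibration', 'finish_job', 'grab_frame', 'grip_depth', 'observe']
```

View pics/scene0.png

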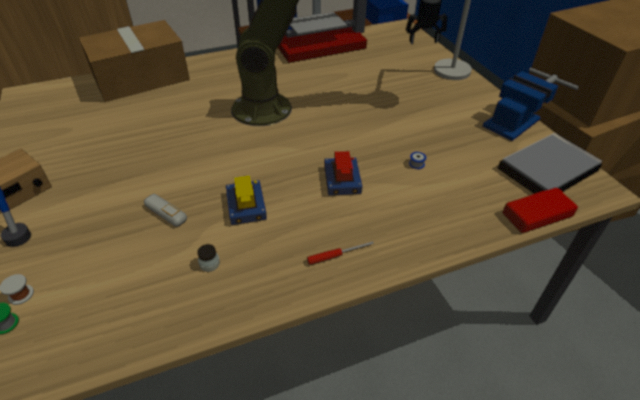

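View pics/side0.png

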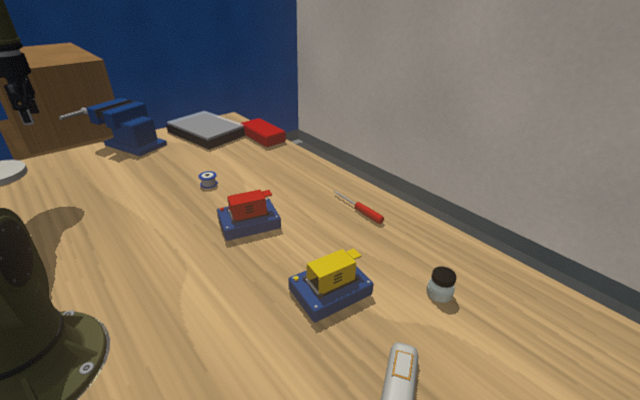

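The scene view shows the red cover at (343,165), the yellow one at (245,195), the spool at (417,160) and the driver at (340,253). In the side view red is at (248,205) and its lip at (268,194). Next I zoom in on the red box in both views.

Run:
```python
from h import *
a=cv2.imread("pics/scene0.png")[140:205,310:375];b=cv2.imread("pics/side0.png")[175:245,210:290]
cv2.imwrite("pics/crop.png",np.hstack([cv2.resize(a,(390,390),interpolation=2),cv2.resize(b,(400,390),interpolation=2)]))
for n in("scene","side"):
    im=cv2.imread(f"pics/{n}0.png");h=cv2.cvtColor(im,cv2.COLOR_BGR2HSV)
    x0,y0,x1,y1=(310,140,375,205) if n=="scene" else (210,175,290,245)
    red=((h[...,0]<8)|(h[...,0]>172))&(h[...,1]>150)&(h[...,2]>60)
    blue=(abs(h[...,0].astype(int)-115)<15)&(h[...,1]>90)
    for nm,m in(("red",red),("blue",blue)):
        k=np.zeros(m.shape,np.uint8);k[y0:y1,x0:x1]=m[y0:y1,x0:x1]
        c=max(cv2.findContours(k,0,2)[0],key=cv2.contourArea)
        print(n,nm,cv2.contourArea(c),cv2.approxPolyDP(cv2.convexHull(c),1.5,True)[:,0].tolist())
```

```text
scene red 397.5 [[348, 152], [352, 158], [351, 178], [337, 179], [335, 152]]
scene blue 362.5 [[355, 159], [360, 187], [329, 189], [325, 161], [329, 159]]
side red 859.0 [[269, 190], [271, 194], [266, 213], [241, 219], [234, 218], [228, 196], [255, 190]]
side blue 166.5 [[218, 209], [226, 208], [233, 228], [224, 229]]
```

View pics/crop.png

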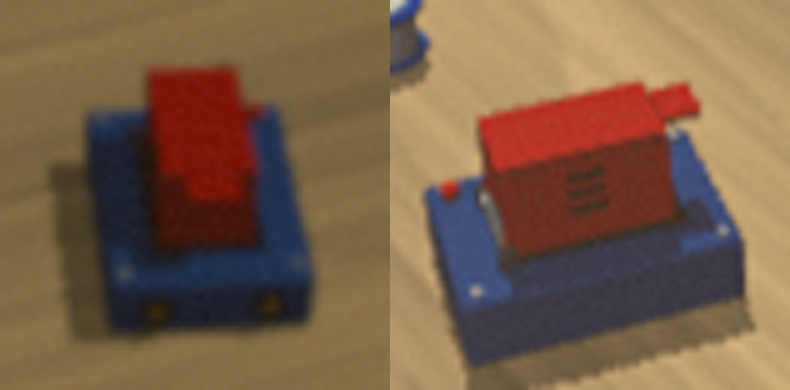

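Run:
```python
from h import *
np.set_printoptions(precision=4,suppress=True)
sc=lambda x,y:(310+x/6-.4,140+y/6-.4)
sd=lambda x,y:(210+(x-390)/5-.4,175+y/5.571-.4)
T1=[onz("scene",sc(*p),.04) for p in((90,108),(280,108),(310,264),(103,284))]
T2=[onz("side",sd(*p),.04) for p in((428,190),(465,308),(742,238),(680,130))]
for T in(T1,T2):
    print(np.array(T),np.mean(T,0),[np.linalg.norm(T[i]-T[i-1]) for i in range(4)])
    e=[T[i]-T[i-1] for i in range(4)];print([np.degrees(np.arctan2(v[1],v[0])) for v in e])
print("lip",tri(ray("scene",sc(213,199)),ray("side",sd(694,98))))
for a,b in(((147,70),(481,120)),((237,70),(481+161,84)),):
    print(tri(ray("scene",sc(*a)),ray("side",sd(*b))))
# cover top rear corners: scene left = robot? 
for n,uv in(("scene",(417,165)),("side",(207,186)),("scene",(340,256)),("side",(360,212))): print(n,uv,onz(n,uv,.01))
print(grip_depth,proj("side",np.array([.6,0,.04])))
```

```text
[[0.4299 0.1002 0.04  ]
 [0.4689 0.1996 0.04  ]
 [0.5932 0.1589 0.04  ]
 [0.5677 0.0511 0.04  ]] [0.5149 0.1275 0.04  ] [np.float64(0.14627960366709156), np.float64(0.10679956820243959), np.float64(0.13082152938918898), np.float64(0.1107515954320856)]
[np.float64(160.3786973955982), np.float64(68.60403322532554), np.float64(-18.162698241716395), np.float64(-103.30060737508997)]
[[0.4596 0.1912 0.04  ]
 [0.4291 0.0929 0.04  ]
 [0.5681 0.0504 0.04  ]
 [0.5966 0.1517 0.04  ]] [0.5134 0.1216 0.04  ] [np.float64(0.1425545717104105), np.float64(0.10289418886091761), np.float64(0.14531689433694203), np.float64(0.10516308659335406)]
[np.float64(163.90693586724174), np.float64(-107.23616864014978), np.float64(-16.99486313046191), np.float64(74.28375470023767)]
lip [0.578  0.1066 0.0884]
[0.4693 0.1213 0.1012]
[0.543  0.123  0.1198]
scene (417, 165) [0.5479 0.3932 0.01  ]
side (207, 186) [0.5133 0.3719 0.01  ]
scene (340, 256) [ 0.8151 -0.0107  0.01  ]
side (360, 212) [ 0.7849 -0.0366  0.01  ]
0.0187 (np.float64(301.29875047255564), np.float64(221.51616768427235))
```

Both views agree: the box centre is about (0.514, 0.124) with its front pointing at −17°. The lip triangulates to z = 0.088, where 0.0875 was expected. I'll move above it and check with the wrist camera.

>>> {"name": "drive_tool", "arguments": {
  "slide": [
    [-0.3, -0.25, -0.1],
    [-0.6, -0.5, -0.1],
    [-0.93, -0.742, -0.1],
    [-0.93, -0.742, -0.1],
    [-0.93, -0.742, -0.1],
    [-0.93, -0.742, -0.1],
    [-0.93, -0.742, -0.1],
    [-0.93, -0.742, -0.1]
  ],
  "rot": [
    [0, 0, 0],
    [0, 0, 0],
    [0, 0, 0],
    [0, 0, 0],
    [0, 0, 0],
    [0, 0, 0],
    [0, 0, 0],
    [0, 0, 0]
  ]
}}

```text
time: 0.9
tcp_pos: [0.3394, 0.363, 0.2563]
eef_rot: [[-0.965, 0.263, -0.0], [0.263, 0.965, -0.0], [0.0, -0.0, -1.0]]
wrist_force: [0.5, 0.9, -0.1]
finger_gap: 0.0855
grasp_force: 0.0
```

>>> {"name": "drive_tool", "arguments": {
  "slide": [
    [-0.3, -0.25, -0.1],
    [-0.6, -0.5, -0.1],
    [-0.93, -0.742, -0.1],
    [-0.93, -0.742, -0.1],
    [-0.93, -0.742, -0.1],
    [-0.93, -0.742, -0.1],
    [-0.93, -0.742, -0.1],
    [-0.93, -0.742, -0.1],
    [-0.93, -0.742, -0.1]
  ],
  "rot": [
    [0, 0, 0],
    [0, 0, 0.02],
    [0, 0, 0.02],
    [0, 0, 0.02],
    [0, 0, 0.02],
    [0, 0, 0.02],
    [0, 0, 0.02],
    [0, 0, 0.02],
    [0, 0, 0.02]
  ]
}}

```text
time: 1.8
tcp_pos: [0.5141, 0.1271, 0.2809]
eef_rot: [[-0.958, 0.287, -0.001], [0.287, 0.958, 0.001], [0.001, 0.001, -1.0]]
wrist_force: [0.2, 0.3, 0.4]
finger_gap: 0.0857
grasp_force: 0.0
```

Run:
```python
from h import *
np.set_printoptions(precision=4,suppress=True)
s=observe();print(s["time"],s["tcp_pos"],s["eef_rot"],s["q"],s["finger_gap"])
c=calibration("wrist");print(c)
save("wrist","w1.png")
```

```text
1.8 [0.5141 0.1271 0.2809] [[-0.9581  0.2865 -0.0012]
 [ 0.2865  0.9581  0.001 ]
 [ 0.0015  0.0006 -1.    ]] [-0.2542  0.3157 -0.0465  1.6674  0.0143  1.1597  0.9761] 0.08567360656890823
{'mtx': array([[309.7069,   0.    , 313.9817],
       [  0.    , 309.7069, 199.9818],
       [  0.    ,   0.    ,   1.    ]]), 'extrinsics': array([[ 0.285 , -0.9228, -0.2594,  0.4488],
       [ 0.9585,  0.2745,  0.0767,  0.1456],
       [ 0.0004, -0.2704,  0.9627,  0.4231],
       [ 0.    ,  0.    ,  0.    ,  1.    ]])}
```

View pics/w1.png

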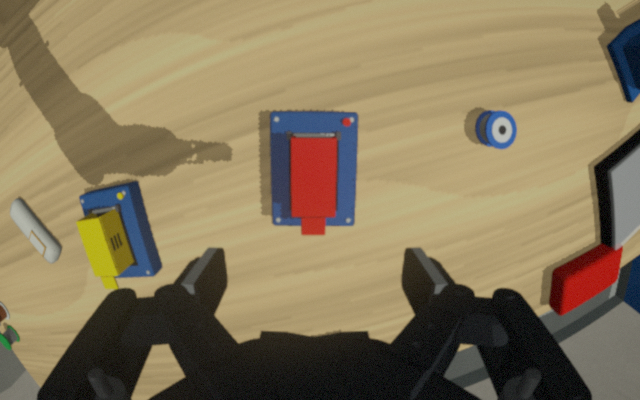

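The wrist view shows the red box over x 270–357, y 112–226. The cover top spans (290–338, 137–217), the lip is at (313,234), and the yellow box is well off to the left. I'll refine the pose from the red mask and the box corners.

```bash
cat > m.py <<'E'
from h import *
np.set_printoptions(precision=4,suppress=True)
im=cv2.imread("pics/w1.png");h=cv2.cvtColor(im,cv2.COLOR_BGR2HSV)
red=(((h[...,0]<8)|(h[...,0]>172))&(h[...,1]>150)&(h[...,2]>90)).astype(np.uint8);red[:,:265]=0;red[:,360:]=0
blue=((abs(h[...,0].astype(int)-112)<15)&(h[...,1]>100)&(h[...,2]>60)).astype(np.uint8);blue[:,:262]=0;blue[:,365:]=0
c=calibration("wrist")
for nm,m,z in(("red",red,.09),("blue",blue,.04)):
    k=max(cv2.findContours(m,0,1)[0],key=cv2.contourArea)[:,0]
    P=np.array([onz("wrist",u,z,c)[:2] for u in k],np.float32)
    r=cv2.minAreaRect(P*1000);print(nm,r)
    print(nm,cv2.approxPolyDP(cv2.convexHull(k),2.5,True)[:,0].tolist())
f=np.array([.9563,-.2924]);
ys=np.where(red[225:236].any(1))[0]+225;v=ys.max();us=np.where(red[v-2])[0]
print("lip px",us.min(),us.max(),v,onz("wrist",((us.min()+us.max())/2,v),.0875,c))
E
python3 m.py
```

```text
red ((524.24658203125, 122.04887390136719), (50.96559143066406, 111.14483642578125), 73.42578125)
red [[334, 137], [334, 215], [323, 234], [303, 234], [291, 211], [290, 140], [291, 137]]
blue ((513.9323120117188, 125.47265625), (105.40481567382812, 144.5681915283203), 73.02725219726562)
blue [[273, 112], [356, 115], [351, 224], [327, 224], [274, 148], [271, 136]]
lip px 302 324 234 [0.5785 0.106  0.0875]
```

Everything agrees: box centre (0.5138, 0.1253), front direction −16.8°, cover 51 × 111 mm. I'll straddle the cover's front part and grip its sides.

>>> {"name": "drive_tool", "arguments": {
  "slide": [
    [-0.14, -0.008, 0.15],
    [-0.14, -0.008, 0.3],
    [-0.14, -0.008, 0.45],
    [-0.14, -0.008, 0.6],
    [-0.14, -0.008, 0.7],
    [-0.14, -0.008, 0.8],
    [-0.14, -0.008, 0.86],
    [-0.14, -0.008, 0.908],
    [-0.14, -0.008, 0.908],
    [-0.14, -0.008, 0.908]
  ],
  "rot": [
    [0, 0, 0],
    [0, 0, 0],
    [0, 0, 0],
    [0, 0, 0],
    [0, 0, 0],
    [0, 0, 0],
    [0, 0, 0],
    [0, 0, 0],
    [0, 0, 0],
    [0, 0, 0]
  ],
  "hand": 1
}}

```text
time: 2.85
tcp_pos: [0.548, 0.1133, 0.0547]
eef_rot: [[-0.957, 0.289, 0.0], [0.289, 0.957, 0.0], [-0.0, 0.0, -1.0]]
wrist_force: [1.3, 0.5, 0.6]
finger_gap: 0.0856
grasp_force: 0.0
```

>>> {"name": "drive_tool", "arguments": {
  "slide": [
    [0, 0, 0],
    [0, 0, 0],
    [0, 0, 0],
    [0, 0, 0],
    [0, 0, 0],
    [0, 0, 0],
    [0, 0, 0],
    [0, 0, 0]
  ],
  "rot": [
    [0, 0, 0],
    [0, 0, 0],
    [0, 0, 0],
    [0, 0, 0],
    [0, 0, 0],
    [0, 0, 0],
    [0, 0, 0],
    [0, 0, 0]
  ],
  "hand": -1,
  "grip_force": 20
}}

```text
time: 3.65
tcp_pos: [0.5499, 0.1152, 0.0556]
eef_rot: [[-0.957, 0.289, 0.005], [0.289, 0.957, 0.004], [-0.003, 0.005, -1.0]]
wrist_force: [3.1, 7.8, 1.3]
finger_gap: 0.0496
grasp_force: 29.3
```

>>> {"name": "drive_tool", "arguments": {
  "slide": [
    [0.016, 0, -0.032],
    [0.036, 0, -0.062],
    [0.058, 0, -0.09],
    [0.084, 0, -0.116],
    [0.111, 0, -0.139],
    [0.141, 0, -0.159],
    [0.172, 0, -0.176],
    [0.206, 0, -0.19],
    [0.206, 0, -0.19]
  ],
  "rot": [
    [0, 0, 0],
    [0, 0, 0],
    [0, 0, 0],
    [0, 0, 0],
    [0, 0, 0],
    [0, 0, 0],
    [0, 0, 0],
    [0, 0, 0],
    [0, 0, 0]
  ]
}}

```text
time: 4.55
tcp_pos: [0.4999, 0.1306, 0.1033]
eef_rot: [[-0.958, 0.288, 0.005], [0.288, 0.958, 0.004], [-0.003, 0.005, -1.0]]
wrist_force: [2.0, 8.1, 0.7]
finger_gap: 0.0497
grasp_force: 26.0
```

Run:
```python
from h import *
a=save("side","s2.png")[140:240,170:310]
cv2.imwrite("pics/c2.png",cv2.resize(cv2.cvtColor(a,cv2.COLOR_RGB2BGR),(560,400),interpolation=2))
```

```text
(no output)
```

View pics/c2.png

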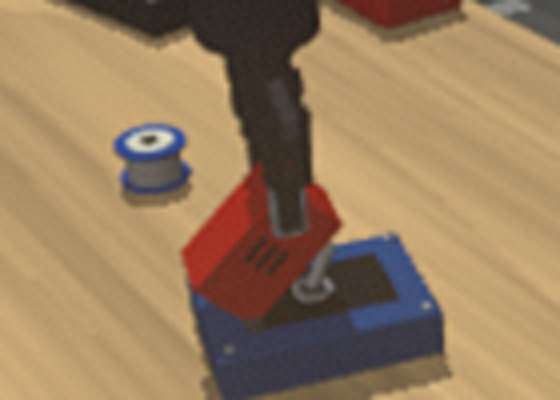

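The cover is half open at about 0.8 rad, gripped at its sides, with the toggle visible leaning to the front. I'll continue the arc.

>>> {"name": "drive_tool", "arguments": {
  "slide": [
    [0.034, 0, -0.01],
    [0.07, 0, -0.018],
    [0.106, 0, -0.021],
    [0.142, 0, -0.021],
    [0.177, 0, -0.017],
    [0.212, 0, -0.01],
    [0.247, 0, 0.001],
    [0.26, 0, 0.004],
    [0.26, 0, 0.004]
  ],
  "rot": [
    [0, 0, 0],
    [0, 0, 0],
    [0, 0, 0],
    [0, 0, 0],
    [0, 0, 0],
    [0, 0, 0],
    [0, 0, 0],
    [0, 0, 0],
    [0, 0, 0]
  ]
}}

```text
time: 5.5
tcp_pos: [0.4392, 0.1492, 0.1022]
eef_rot: [[-0.958, 0.288, 0.007], [0.288, 0.958, 0.004], [-0.005, 0.006, -1.0]]
wrist_force: [3.8, 7.7, -0.9]
finger_gap: 0.0499
grasp_force: 25.3
```

>>> {"name": "drive_tool", "arguments": {
  "slide": [
    [0, 0, 0],
    [0, 0, 0],
    [0, 0, 0],
    [0, 0, 0],
    [0, 0, 0],
    [0, 0, 0]
  ],
  "rot": [
    [0, 0, 0],
    [0, 0, 0],
    [0, 0, 0],
    [0, 0, 0],
    [0, 0, 0],
    [0, 0, 0]
  ],
  "hand": 1
}}

```text
time: 6.1
tcp_pos: [0.4364, 0.146, 0.1007]
eef_rot: [[-0.957, 0.29, -0.0], [0.29, 0.957, -0.0], [0.0, -0.0, -1.0]]
wrist_force: [-0.2, -0.2, -0.1]
finger_gap: 0.0855
grasp_force: 0.0
```

Run:
```python
from h import *
a=save("side","s3.png")[140:240,170:310]
cv2.imwrite("pics/c3.png",cv2.resize(cv2.cvtColor(a,cv2.COLOR_RGB2BGR),(560,400),interpolation=2))
```

```text
(no output)
```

View pics/c3.png

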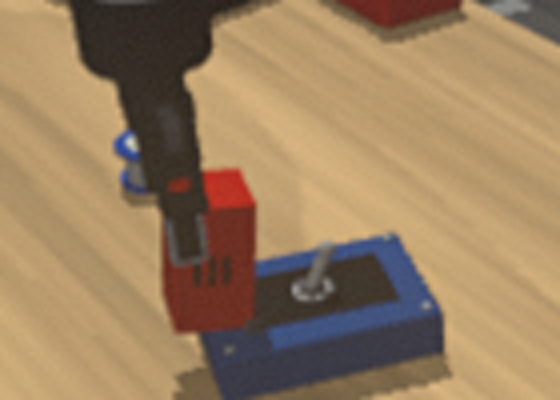

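The cover is upright and released, and the toggle is still leaning forward. Next: lift clear, shut the fingers, and come down in front of the toggle.

>>> {"name": "drive_tool", "arguments": {
  "slide": [
    [0, 0, -0.1],
    [0, 0, -0.2],
    [0, 0, -0.3],
    [0, 0.01, -0.38],
    [-0.1, 0.01, -0.38],
    [-0.25, 0.01, -0.38],
    [-0.4, 0.01, -0.38],
    [-0.464, 0.01, -0.38],
    [-0.464, 0.01, -0.38],
    [-0.464, 0.01, -0.38]
  ],
  "rot": [
    [0, 0, 0],
    [0, 0, 0],
    [0, 0, 0],
    [0, 0, 0],
    [0, 0, 0],
    [0, 0, 0],
    [0, 0, 0],
    [0, 0, 0],
    [0, 0, 0],
    [0, 0, 0]
  ]
}}

```text
time: 7.15
tcp_pos: [0.5475, 0.115, 0.1953]
eef_rot: [[-0.957, 0.29, -0.002], [0.29, 0.957, -0.0], [0.001, -0.0, -1.0]]
wrist_force: [-0.9, -0.7, -0.3]
finger_gap: 0.0853
grasp_force: 0.0
```

>>> {"name": "drive_tool", "arguments": {
  "slide": [
    [0, 0, 0],
    [0, 0, 0],
    [0, 0, 0],
    [0, 0, 0.1],
    [0, 0, 0.2],
    [0, 0, 0.3],
    [0, 0, 0.4],
    [0, 0, 0.5],
    [0, 0, 0.57],
    [0, 0, 0.57]
  ],
  "rot": [
    [0, 0, 0],
    [0, 0, 0],
    [0, 0, 0],
    [0, 0, 0],
    [0, 0, 0],
    [0, 0, 0],
    [0, 0, 0],
    [0, 0, 0],
    [0, 0, 0],
    [0, 0, 0]
  ],
  "hand": -1
}}

```text
time: 8.15
tcp_pos: [0.5464, 0.1149, 0.0513]
eef_rot: [[-0.957, 0.289, -0.004], [0.289, 0.957, -0.001], [0.004, -0.002, -1.0]]
wrist_force: [0.1, 0.1, -0.4]
finger_gap: 0.0002
grasp_force: 0.0
```

Run:
```python
from h import *
print(observe()["finger_gap"],observe()["tcp_pos"])
a=save("side","s4.png")[130:240,170:310]
b=save("wrist","w4.png")[0:260,190:450]
cv2.imwrite("pics/c4.png",cv2.cvtColor(np.hstack([cv2.resize(a,(420,330),interpolation=2),cv2.resize(b,(330,330))]),cv2.COLOR_RGB2BGR))
```

```text
0.00021013046634151556 [0.54641545 0.11488073 0.0512933 ]
```

View pics/c4.png

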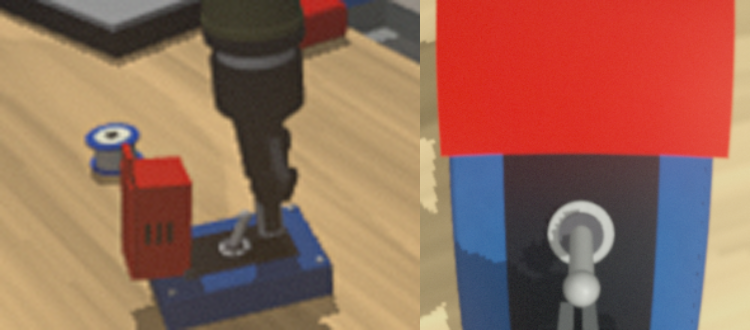

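The shut fingers stand right in front of the toggle's ball, centred on it, and the cover is upright. I'll push the toggle to the rear.

>>> {"name": "drive_tool", "arguments": {
  "slide": [
    [0, 0, -0.032],
    [0.02, 0, -0.032],
    [0.04, 0, -0.032],
    [0.06, 0, -0.032],
    [0.08, 0, -0.032],
    [0.1, 0, -0.032],
    [0.11, 0, -0.032],
    [0.115, 0, -0.032],
    [0.115, 0, -0.032]
  ],
  "rot": [
    [0, 0, 0],
    [0, 0, 0],
    [0, 0, 0],
    [0, 0, 0],
    [0, 0, 0],
    [0, 0, 0],
    [0, 0, 0],
    [0, 0, 0],
    [0, 0, 0]
  ]
}}

```text
time: 9.15
tcp_pos: [0.5204, 0.1234, 0.0611]
eef_rot: [[-0.957, 0.29, -0.001], [0.29, 0.957, -0.0], [0.001, -0.0, -1.0]]
wrist_force: [1.6, -0.8, 1.5]
finger_gap: 0.0
grasp_force: 0.7
```

Run:
```python
from h import *
a=save("side","s5.png")[130:240,170:310]
b=save("wrist","w5.png")[0:260,190:450]
cv2.imwrite("pics/c5.png",cv2.cvtColor(np.hstack([cv2.resize(a,(420,330),interpolation=2),cv2.resize(b,(330,330))]),cv2.COLOR_RGB2BGR))
```

```text
(no output)
```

View pics/c5.png

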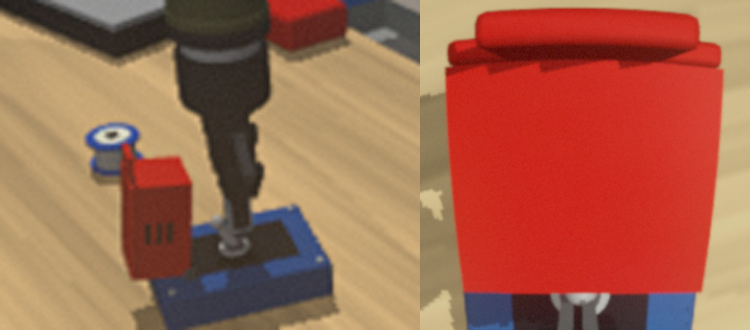

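The toggle is past upright, but the force of about 1.6 N says it isn't at its stop yet. I'll push in small steps until the force rises.

>>> {"name": "drive_tool", "arguments": {
  "slide": [
    [0.008, 0, 0],
    [0.016, 0, 0],
    [0.02, 0, 0],
    [0.02, 0, 0]
  ],
  "rot": [
    [0, 0, 0],
    [0, 0, 0],
    [0, 0, 0],
    [0, 0, 0]
  ]
}}

```text
time: 9.65
tcp_pos: [0.5189, 0.1238, 0.0619]
eef_rot: [[-0.957, 0.291, 0.006], [0.291, 0.957, -0.0], [-0.005, 0.001, -1.0]]
wrist_force: [8.8, -3.1, -1.2]
finger_gap: -0.0001
grasp_force: 3.8
```

>>> {"name": "drive_tool", "arguments": {
  "slide": [
    [0.008, 0, 0],
    [0.012, 0, 0],
    [0.012, 0, 0]
  ],
  "rot": [
    [0, 0, 0],
    [0, 0, 0],
    [0, 0, 0]
  ]
}}

```text
time: 9.95
tcp_pos: [0.5183, 0.1241, 0.0626]
eef_rot: [[-0.956, 0.292, 0.01], [0.292, 0.956, -0.0], [-0.009, 0.003, -1.0]]
wrist_force: [13.7, -5.5, 0.1]
finger_gap: 0.0001
grasp_force: 6.2
```

The force rose to 14 N with almost no movement, so the toggle is at its stop. I'll back off, rise, go over the cover with the fingers open, and check.

>>> {"name": "drive_tool", "arguments": {
  "slide": [
    [-0.03, 0, 0],
    [-0.06, 0, 0],
    [-0.06, 0, -0.15],
    [-0.06, 0, -0.3],
    [-0.06, 0, -0.45],
    [-0.06, 0, -0.56],
    [-0.06, 0, -0.56]
  ],
  "rot": [
    [0, 0, 0],
    [0, 0, 0],
    [0, 0, 0],
    [0, 0, 0],
    [0, 0, 0],
    [0, 0, 0],
    [0, 0, 0]
  ]
}}

```text
time: 10.65
tcp_pos: [0.5286, 0.1218, 0.2047]
eef_rot: [[-0.957, 0.29, 0.005], [0.29, 0.957, 0.002], [-0.004, 0.003, -1.0]]
wrist_force: [0.4, 0.1, 0.0]
finger_gap: -0.0001
grasp_force: 0.0
```

>>> {"name": "drive_tool", "arguments": {
  "slide": [
    [0.1, 0, 0],
    [0.2, 0, 0],
    [0.3, 0, 0],
    [0.377, 0, 0],
    [0.377, 0, 0],
    [0.377, 0, 0],
    [0.377, 0, 0]
  ],
  "rot": [
    [0, 0, 0],
    [0, 0, 0],
    [0, 0, 0],
    [0, 0, 0],
    [0, 0, 0],
    [0, 0, 0],
    [0, 0, 0]
  ],
  "hand": 1
}}

```text
time: 11.35
tcp_pos: [0.4378, 0.1482, 0.2009]
eef_rot: [[-0.957, 0.291, -0.0], [0.291, 0.957, -0.0], [0.0, -0.001, -1.0]]
wrist_force: [-0.4, -0.6, -0.9]
finger_gap: 0.0857
grasp_force: 0.0
```

Run:
```python
from h import *
a=save("side","s6.png")[130:240,170:310]
b=save("scene","sc6.png")[120:210,300:390]
cv2.imwrite("pics/c6.png",cv2.cvtColor(np.hstack([cv2.resize(a,(420,330),interpolation=2),cv2.resize(b,(330,330),interpolation=2)]),cv2.COLOR_RGB2BGR))
```

```text
(no output)
```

View pics/c6.png

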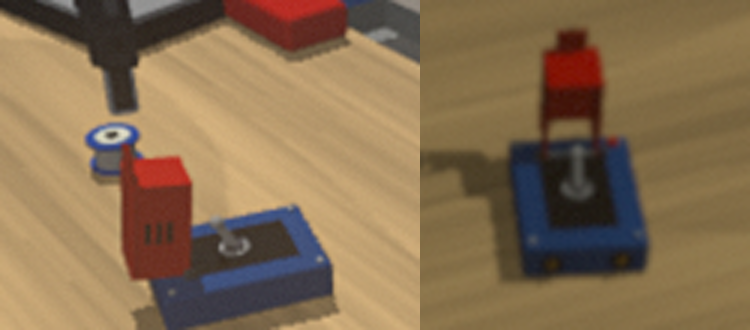

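The toggle leans to the rear (on) and the cover is upright. I'll descend, grip the cover's sides again, and run the arc in reverse.

>>> {"name": "drive_tool", "arguments": {
  "slide": [
    [0, 0, 0.1],
    [0, 0, 0.2],
    [0, 0, 0.3],
    [0, 0, 0.37],
    [0, 0, 0.4],
    [0, 0, 0.4],
    [0, 0, 0.4]
  ],
  "rot": [
    [0, 0, 0],
    [0, 0, 0],
    [0, 0, 0],
    [0, 0, 0],
    [0, 0, 0],
    [0, 0, 0],
    [0, 0, 0]
  ]
}}

```text
time: 12.15
tcp_pos: [0.4377, 0.1486, 0.1017]
eef_rot: [[-0.957, 0.29, 0.001], [0.29, 0.957, 0.0], [-0.0, 0.0, -1.0]]
wrist_force: [0.7, -0.5, -0.6]
finger_gap: 0.0852
grasp_force: 0.0
```

>>> {"name": "drive_tool", "arguments": {
  "slide": [
    [0, 0, 0],
    [0, 0, 0],
    [0, 0, 0],
    [0, 0, 0],
    [0, 0, 0],
    [0, 0, 0],
    [0, 0, 0],
    [0, 0, 0]
  ],
  "rot": [
    [0, 0, 0],
    [0, 0, 0],
    [0, 0, 0],
    [0, 0, 0],
    [0, 0, 0],
    [0, 0, 0],
    [0, 0, 0],
    [0, 0, 0]
  ],
  "hand": -1,
  "grip_force": 20
}}

```text
time: 12.95
tcp_pos: [0.4378, 0.1496, 0.1021]
eef_rot: [[-0.957, 0.29, 0.002], [0.29, 0.957, 0.001], [-0.001, 0.002, -1.0]]
wrist_force: [-0.8, 3.1, 6.7]
finger_gap: 0.0498
grasp_force: 24.4
```

>>> {"name": "drive_tool", "arguments": {
  "slide": [
    [-0.013, 0, -0.003],
    [-0.048, 0, -0.014],
    [-0.083, 0, -0.021],
    [-0.118, 0, -0.025],
    [-0.154, 0, -0.025],
    [-0.19, 0, -0.022],
    [-0.226, 0, -0.014],
    [-0.26, 0, -0.004],
    [-0.26, 0, -0.004]
  ],
  "rot": [
    [0, 0, 0],
    [0, 0, 0],
    [0, 0, 0],
    [0, 0, 0],
    [0, 0, 0],
    [0, 0, 0],
    [0, 0, 0],
    [0, 0, 0],
    [0, 0, 0]
  ]
}}

```text
time: 13.85
tcp_pos: [0.5008, 0.1302, 0.1021]
eef_rot: [[-0.957, 0.29, 0.001], [0.29, 0.957, 0.001], [-0.001, 0.001, -1.0]]
wrist_force: [1.3, 5.4, -0.1]
finger_gap: 0.0498
grasp_force: 25.1
```

>>> {"name": "drive_tool", "arguments": {
  "slide": [
    [-0.034, 0, 0.014],
    [-0.065, 0, 0.031],
    [-0.095, 0, 0.051],
    [-0.122, 0, 0.074],
    [-0.148, 0, 0.1],
    [-0.17, 0, 0.128],
    [-0.19, 0, 0.158],
    [-0.206, 0, 0.186],
    [-0.206, 0, 0.186],
    [-0.206, 0, 0.186]
  ],
  "rot": [
    [0, 0, 0],
    [0, 0, 0],
    [0, 0, 0],
    [0, 0, 0],
    [0, 0, 0],
    [0, 0, 0],
    [0, 0, 0],
    [0, 0, 0],
    [0, 0, 0],
    [0, 0, 0]
  ]
}}

```text
time: 14.85
tcp_pos: [0.5497, 0.1153, 0.0557]
eef_rot: [[-0.957, 0.29, 0.002], [0.29, 0.957, 0.001], [-0.001, 0.001, -1.0]]
wrist_force: [0.1, 5.6, 1.8]
finger_gap: 0.0495
grasp_force: 27.7
```

Now release, rise, shut the fingers, and press the cover's top down near its front.

>>> {"name": "drive_tool", "arguments": {
  "slide": [
    [0, 0, 0],
    [0, 0, 0],
    [0, 0, 0],
    [0, 0, 0],
    [0, 0, 0],
    [0, 0, -0.15],
    [0, 0, -0.3],
    [0, 0, -0.36],
    [0, 0, -0.36],
    [0, 0, -0.36]
  ],
  "rot": [
    [0, 0, 0],
    [0, 0, 0],
    [0, 0, 0],
    [0, 0, 0],
    [0, 0, 0],
    [0, 0, 0],
    [0, 0, 0],
    [0, 0, 0],
    [0, 0, 0],
    [0, 0, 0]
  ],
  "hand": 1
}}

```text
time: 15.85
tcp_pos: [0.5484, 0.1147, 0.1456]
eef_rot: [[-0.957, 0.29, 0.0], [0.29, 0.957, -0.0], [-0.0, -0.0, -1.0]]
wrist_force: [-0.8, -0.2, -0.2]
finger_gap: 0.0852
grasp_force: 0.0
```

>>> {"name": "drive_tool", "arguments": {
  "slide": [
    [0, 0, 0],
    [0, 0, 0],
    [0, 0, 0],
    [0, 0, 0],
    [0, 0, 0],
    [0, 0, 0.08],
    [0, 0, 0.14],
    [0, 0, 0.18],
    [0, 0, 0.2],
    [0, 0, 0.2]
  ],
  "rot": [
    [0, 0, 0],
    [0, 0, 0],
    [0, 0, 0],
    [0, 0, 0],
    [0, 0, 0],
    [0, 0, 0],
    [0, 0, 0],
    [0, 0, 0],
    [0, 0, 0],
    [0, 0, 0]
  ],
  "hand": -1
}}

```text
time: 16.85
tcp_pos: [0.5485, 0.1147, 0.0953]
eef_rot: [[-0.957, 0.29, -0.001], [0.29, 0.957, -0.0], [0.001, -0.0, -1.0]]
wrist_force: [0.6, 0.1, -0.2]
finger_gap: -0.0004
grasp_force: 0.0
```

>>> {"name": "drive_tool", "arguments": {
  "slide": [
    [0, 0, 0.01],
    [0, 0, 0.02],
    [0, 0, 0.028],
    [0, 0, 0.028]
  ],
  "rot": [
    [0, 0, 0],
    [0, 0, 0],
    [0, 0, 0],
    [0, 0, 0]
  ]
}}

```text
time: 17.25
tcp_pos: [0.5491, 0.1148, 0.09]
eef_rot: [[-0.957, 0.29, 0.001], [0.29, 0.957, 0.0], [-0.001, 0.001, -1.0]]
wrist_force: [-2.3, 0.1, 9.0]
finger_gap: -0.0001
grasp_force: 4.3
```

>>> {"name": "drive_tool", "arguments": {
  "slide": [
    [0, 0, 0.008],
    [0, 0, 0.012],
    [0, 0, 0.012]
  ],
  "rot": [
    [0, 0, 0],
    [0, 0, 0],
    [0, 0, 0]
  ]
}}

```text
time: 17.55
tcp_pos: [0.5493, 0.1149, 0.0895]
eef_rot: [[-0.957, 0.29, 0.003], [0.29, 0.957, 0.001], [-0.003, 0.002, -1.0]]
wrist_force: [-8.7, -2.0, 32.3]
finger_gap: 0.0
grasp_force: 16.0
```

The cover is hard shut: the fingers stop at z = 0.0895 against the nominal 0.090. I'll retreat and take a last look.

>>> {"name": "drive_tool", "arguments": {
  "slide": [
    [0, 0, -0.1],
    [0, 0, -0.2],
    [0, 0, -0.35],
    [0, 0, -0.5],
    [0, 0, -0.65],
    [0, 0, -0.75],
    [0, 0, -0.75],
    [0, 0, -0.75]
  ],
  "rot": [
    [0, 0, 0],
    [0, 0, 0],
    [0, 0, 0],
    [0, 0, 0],
    [0, 0, 0],
    [0, 0, 0],
    [0, 0, 0],
    [0, 0, 0]
  ]
}}

```text
time: 18.35
tcp_pos: [0.5487, 0.1148, 0.2737]
eef_rot: [[-0.957, 0.29, 0.001], [0.29, 0.957, 0.0], [-0.001, 0.001, -1.0]]
wrist_force: [-0.5, -0.2, 0.7]
finger_gap: 0.0004
grasp_force: 0.0
```

Run:
```python
from h import *
save("side","s7.png")
```

```text
(no output)
```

View pics/s7.png

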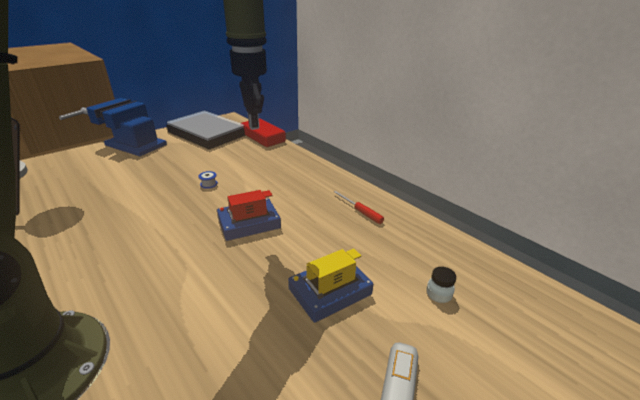

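The red cover is shut at (248,205), the yellow box and the bystanders are where they were, and the arm is clear.

```bash
python3 -c "
from plant import *
print(finish_job())"
```

```text
the job is handed in; nothing more can be done
None
```

The job is handed in at about 18 s of the 56 s allowed: the red cover was opened, its toggle flipped on to its stop and the cover pressed shut again, with the yellow switch untouched and the bystanders where they lay in the last camera view; the hand-in returned no verdict.

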